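Unlatch the rubber cassette and hold it up

ROBOT

A 7-joint arm with a two-finger parallel gripper is mounted at the origin on a cart in front of the work surface, level with it; the furniture and walls round the work are solid. World frame = base frame: x ahead of the robot, y to its left, z up, the work surface at z = 0. Lengths are in m, angles in rad, forces in N, time in s.
With the tool pointing down it reaches from about 0.425 to 0.875 m from the base axis. Payload 9.9 kg.
Tool frame: the origin (TCP) lies midway between the tips of the shut fingers; the grasp point (between the pads) lies 19 mm behind it; z points along the fingers, y is the line along which they close (so a half turn about z gives the same grasp; the last joint's range is limited). The gripper opens to 85 mm and grips with 20 to 120 N. Pads are 22 mm wide; open, the fingers measure 114 mm over their backs; the gripper's body (76 mm by 85 mm) begins 54 mm behind the grasp point. The pads swing forward as they close: fully open they stand 13 mm farther back than shut.
Start: joints at [1.094, 0.576, 0.025, 1.437, -0.015, 1.129, -0.057], TCP at [0.258, -0.624, 0.231] pointing down, gripper open.
Joint ranges: [-2.76, 2.76], [-0.34, 2.15], [-1.52, 1.57], [0.19, 2.46], [-1.09, 4.23], [0.17, 1.99], [-2.82, 2.82]. Speed limits (rad/s): [2.22, 2.22, 3.01, 3.01, 3.14, 3.14, 3.14].

INTERFACE

Orientations are given as [roll, pitch, yaw] about the fixed x, y, z axes, in that order (R = Rz(yaw) Ry(pitch) Rx(roll)).
In Python, from bench import arm gives the robot as it stands. The module is installed in compiled form; this text tells all that it offers.
- The arm moves only by the tool move_arm, never from a script. Its argument "targets" is a list of rows, each an object of numbers: "tx", "ty", "tz": the shift along the tool's x, y, z in mm; "wx", "wy", "wz": the turn, a rotation vector about the tool's x, y, z in degrees. A call has 1 to 12 rows; each row shifts and turns the commanded pose from where the row before left it, along the tool's axes as they then stand; what a row does not reach is not made up. A row lasts 1/12 s, in which the tool goes at most 41.7 mm and 7.16 degrees, less where a joint would pass 70% of its speed; a pose out of reach is approached as far as the arm can. A call with a gripper value outside its range is refused whole. "gripper" is the closure in counts, from 0 (fully open) to 255 (shut), set as the call begins (left out, the last holds). The fingers move at their own pace and stop on an object; the grip force is fixed at half the most. Time passes only in rows, so rows that do not move let the fingers close. It gives the time, the measured TCP pose, the force, the opening and the grip force at its end, in the units of the state.
- arm.sense(): the state, without advancing time (a new reading comes with each control period).
- arm.capture(name): name is "scene" or "side" or "wrist"; returns the picture (400x640x3 uint8, red, green, blue); there is no depth.
- arm.calibration(name): a dict with "camera_matrix" (3x3 intrinsics, pixels), "origin" and "rotation" of the camera in the world; the wrist camera has in their place "mount" (4x4, takes a point from camera to tool coordinates, whose origin is the TCP and whose axes are the flange's). Camera axes: x right, y down, z forward; pixel columns grow to the right and rows downward; lengths in m; the calibration is good to about 2 mm. A picture is of the moment at which its call begins: read the wrist's pose just before it. calibration takes no time and is no camera call.
- arm.finish_job(): hands the job in; it is judged then, once.
The state is a dict: "t": time; "joint_pos": joint angles; "qvel": joint speeds; "effort": joint torques, N m; "tcp_pos": TCP position; "tcp_rot": TCP orientation; "force": force on the tool from outside, world axes, zero at the start; "torque": the same for the moment, N m; "finger_gap": opening from 0.0 (shut) to 1.0 (fully open); "finger_force": force on a finger pad.
Only numpy, scipy, OpenCV 4.12 (cv2) and the standard library are available. Lean on these libraries where they do the work, as an engineer would, in place of code of your own. Each camera call takes 0.05 s, during which the arm holds its last target. There are 200 camera calls.

TASK

Take the worn rubber stick off the cassette that stands in the dock and drop it into the open reject tray. Then pinch the cassette's two upright side catches together so that they let go of the dock, lift the cassette level about 10 cm straight up out of the dock, and finish holding it there still, catches pinched: do not put it down or let go. Leave the other things on the table where they are.

Things in the scene. Friction and masses are not known exactly. Their poses are not given: they have to be found in the camera images.
- dock: fixed bare-aluminium dock, 72 (x) by 148 mm (y), at the left or right of the work area. Origin: centre of its underside. The cassette stands on its 6 mm base plate between side walls (tops at z = 22 mm, outer faces x = +-31 mm) and end walls (z to 18 mm). In the middle of each side wall (|y| < 16 mm) a lip at z = 17 to 22 mm overhangs a catch's nose and locks the cassette down.
- cassette: grey cassette, 0.13 to 0.26 kg, 47 (x) by 120 mm (y), 1.5 mm play in the dock, axes as the dock's; origin: centre of its underside, 6 mm above the dock's. Its -y bay has a flat top at z = 24 mm with a shallow cradle across it (along x, centre line y = -42 mm, floor z = 21 mm). Its +y bay carries four fixed steel plates (y = 31 to 54 mm, up to z = 34 mm). The catches stand up between the bays.
- grip_point (a point): midway between the two catches, 43 mm above the cassette's origin, axes as the cassette's: pinch here along x. The catches are upright black finger plates at -x and +x, 24 mm wide (y), up to 54 mm above the cassette's origin; outer faces 48 mm apart at rest, 32 mm when pressed home. Above 24 mm nothing else stands beside them.
- catch_front (a joint): inward travel in m of the spring catch on the cassette's -x side: 0 out (nose under the dock's lip, locked), 0.005 just clear of the lip, 0.008 home against its stop. Spring 2 N at rest, about 5 N home. It springs out again when let go.
- catch_back (a joint): the same for the catch on the +x side.
- worn_rubber: worn round rubber stick, 58 mm long (its y axis) and 12 mm thick, about 12 g, lying across the cassette's -y bay; origin at the centre of its underside. The upper 9 mm stand above the bay's top; take it across its thickness (closing along the cassette's y axis).
- reject_tray: fixed open tray of grey sheet metal, 84 mm (x) by 110 mm (y) and 45 mm high, walls 3 mm, with a rolled rim; origin at the centre of its underside. Empty at the start; the collection container for rejects.
- tweezers_loose: steel tweezers 120 mm long lying flat, 8 mm high (bystander; origin at the centre of its underside)
- spare_rubber: unworn round rubber stick 54 mm long, 12 mm thick, lying on the table at the left (bystander; origin at the centre of its underside)
- pen_loose: grey probe pen 90 mm long, 16 mm thick (bystander; origin at the centre of its underside)
- sharpener_loose: small metal pencil sharpener 15x25x14 mm (bystander; origin at the centre of its underside)
- pot_loose: round screw-lid pot 45 mm across, 43 mm high (bystander; origin at the centre of its underside)
- tile_loose: dark reference tile in its frame, 62x88x13 mm (bystander; origin at the centre of its underside)

How it is judged:
On the way, in this order (a step that is already met when the one before it is completed fails the run):
1. the worn rubber lies in the reject tray, let go, the cassette still in its dock (x of worn_rubber in the frame of reject_tray between -0.039 and 0.039 m and y of worn_rubber in the frame of reject_tray between -0.052 and 0.052 m and z of worn_rubber in the frame of reject_tray between -0.005 and 0.035 m and linear speed of worn_rubber below 0.03 m/s and contact force between worn_rubber and the fingers below 0.05 N and z of cassette in the frame of dock below 0.012 m), for 0.2 s.
2. both catches are pinched in while the cassette is still in its dock (value of joint each of catch_front, catch_back above 0.006 m and z of cassette in the frame of dock below 0.015 m), for 0.1 s.
3. the cassette is lifted clear of the dock by its pinched catches (z of cassette in the frame of dock above 0.066 m and contact force between cassette and dock below 0.05 N and contact force between cassette and reject_tray below 0.05 N and angle between cassette's own z axis and vertical below 0.3 rad and contact force between cassette and the fingers above 1 N and value of joint each of catch_front, catch_back above 0.006 m), for 0.2 s.
At the end, for the whole second after the job is handed in: The worn rubber rests in the tray; the gripper holds the cassette by both catches, each pressed in more than 6 mm, still (under 0.03 m/s) and level within 0.3 rad, its underside 60 to 244 mm above the dock's floor, within 60 mm of straight above the dock, touching neither dock nor tray (all of step 3 and x of worn_rubber in the frame of reject_tray between -0.039 and 0.039 m and y of worn_rubber in the frame of reject_tray between -0.052 and 0.052 m and z of worn_rubber in the frame of reject_tray between -0.005 and 0.035 m and linear speed of each of worn_rubber, cassette below 0.03 m/s and contact force between worn_rubber and the fingers below 0.05 N and z of cassette in the frame of dock below 0.25 m and horizontal distance between cassette and dock below 0.06 m and angular speed of cassette below 0.3 rad/s); the arm keeps its last pose, push and grip.
It fails at once if a bystander is shifted by more than 3 cm (distance of any of tweezers_loose, spare_rubber, pen_loose, sharpener_loose, pot_loose, tile_loose from where it was at the start of the episode above 0.03 m).
It also fails if it takes over 54 s, if anything falls off the work surface, if the arm or the gripper's body presses on something with over 40 N, if the wrist force passes 120 N, or if a joint passes its speed limit or range.

## Working session

There is one attempt and no reset: what is moved stays moved. The work goes in short steps, Python scripts to look and compute and a tool call to move; the robot and the scene stay as the last step left them, time stands still between calls to the robot, and variables do not carry over. Pictures are saved under pics/ and viewed, at most 10 in all, crops included, and the job is handed in when it is done.

Besides the shell and the picture viewer there is one more tool, called after "Emit:" as name([rows], argument=value, ...), one row to a line, values as JSON. move_arm: Moves the arm, as the interface text tells. Its arguments: {"type":"object","properties":{"targets":{"type":"array","items":{"type":"object","properties":{"tx":{"type":"number"},"ty":{"type":"number"},"tz":{"type":"number"},"wx":{"type":"number"},"wy":{"type":"number"},"wz":{"type":"number"}}}},"gripper":{"type":"number"}},"required":["targets"]}

```bash
mkdir -p pics
cat > h.py <<'E'
import numpy as np, cv2
from bench import arm
from scipy.spatial.transform import Rotation as R
def save(n,f):
    im=arm.capture(n); cv2.imwrite('pics/'+f,im[:,:,::-1]); return im
def cam(n,s=None):
    c=arm.calibration(n); K=np.array(c['camera_matrix'])
    if n!='wrist': return K,np.array(c['origin']),np.array(c['rotation'])
    s=s or arm.sense(); M=np.array(c['mount']); T=np.eye(4)
    T[:3,:3]=R.from_euler('xyz',s['tcp_rot']).as_matrix(); T[:3,3]=s['tcp_pos']; W=T@M
    return K,W[:3,3],W[:3,:3]
def ray(C,u,v,z):
    K,o,r=C; d=r@np.linalg.solve(K,[u,v,1.]); return o+d*(z-o[2])/d[2]
def proj(C,p):
    K,o,r=C; q=K@(r.T@(np.array(p)-o)); return q[:2]/q[2]
E
python3 - <<'E'
from h import *
for n in ('scene','side'):
    im=save(n,n+'0.png'); print(n,arm.calibration(n))
s=arm.sense();print(s['tcp_pos'],s['tcp_rot'],s['t'],s['force'])
a=cv2.imread('pics/scene0.png');
E
```

```text
scene {'camera_matrix': array([[381.97178271,   0.        , 317.81038096],
       [  0.        , 381.97178271, 203.90318872],
       [  0.        ,   0.        ,   1.        ]]), 'origin': array([1.06898375, 0.06497304, 1.01536021]), 'rotation': array([-2.59061115e+00, -1.31937258e-03,  1.84155517e+00])}
side {'camera_matrix': array([[398.06634062,   0.        , 317.03707141],
       [  0.        , 398.06634062, 199.97307332],
       [  0.        ,   0.        ,   1.        ]]), 'origin': array([ 0.49284584, -1.15362383,  0.54541906]), 'rotation': array([-1.98849846, -0.02365587, -0.03076533])}
[ 0.25823469 -0.62323986  0.23053335] [-3.14014575e+00  7.52031917e-05  3.92818328e-01] 0.1 [0.34683967 0.35503109 0.14964631]
```

View pics/scene0.png

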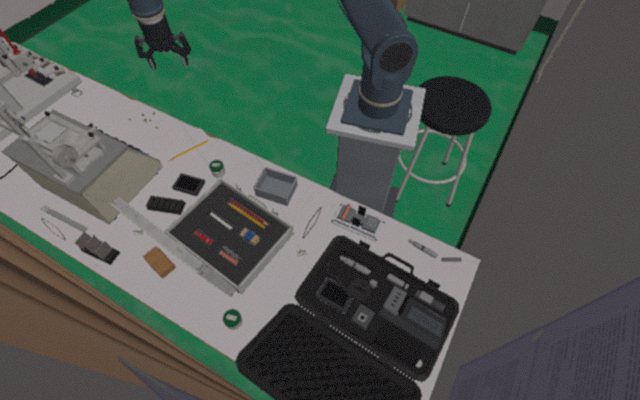

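View pics/side0.png

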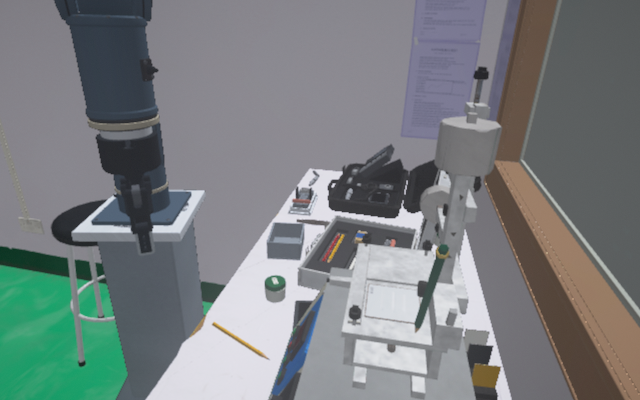

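The scene view shows the dock at about (358,220), with the tray at (275,185). The pot is at (217,167), the tweezers at (312,220), and the pen and spare rubber at (424,247) and (452,259).

```bash
sed -i "s/np.array(c\['rotation'\])/R.from_euler('xyz',c['rotation']).as_matrix()/" h.py
python3 - <<'E'
from h import *
C=cam('scene')
print('base',proj(C,[0,0,0]))
for n,u,v,z in [('dock',358,220,.03),('t1',254,189,.045),('t2',262,169,.045),('t3',297,177,.045),('t4',290,198,.045),('pot',217,165,.04),('pen',424,247,.01),('spare',452,259,.01)]: print(n,ray(C,u,v,z).round(3))
a=cv2.imread('pics/scene0.png');cv2.imwrite('pics/c.png',cv2.resize(a[155:275,240:400],None,fx=5,fy=5,interpolation=cv2.INTER_CUBIC))
E
```

```text
base [377.78461268 106.44656931]
dock [0.507 0.033 0.03 ]
t1 [ 0.495 -0.295  0.045]
t2 [ 0.417 -0.298  0.045]
t3 [ 0.417 -0.182  0.045]
t4 [ 0.496 -0.179  0.045]
pot [ 0.437 -0.443  0.04 ]
pen [0.532 0.236 0.01 ]
spare [0.548 0.317 0.01 ]
```

View pics/c.png

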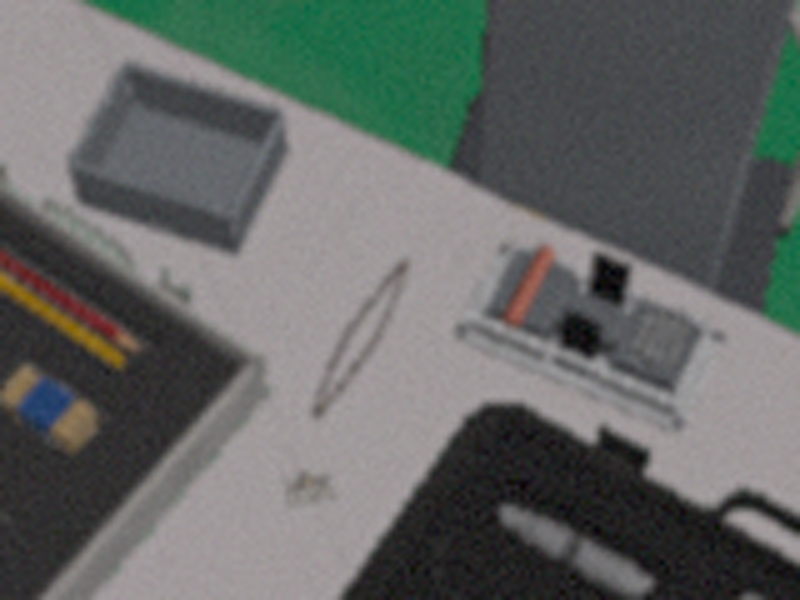

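The crop (5x, offset 240,155) shows the dock axes nearly aligned with world. The orange rubber runs from (547,252) to (517,318), and the black catches are at (613,262) and (580,320).

Run:
```python
from h import *
C=cam('scene')
f=lambda u,v,z:ray(C,240+(u+.5)/5-.5,155+(v+.5)/5-.5,z).round(4)
print(f(547,252,.035),f(517,318,.035)); print(f(613,262,.06),f(580,320,.06))
print('dock corners',f(463,330,.022),f(678,422,.022),f(505,247,.02),f(718,335,.02))
print('case',f(490,408,.05),f(490,408,.08))
print(arm.calibration('wrist'))
```

```text
[ 0.4668 -0.0035  0.035 ] [ 0.5159 -0.0102  0.035 ]
[0.4784 0.037  0.06  ] [0.5216 0.0268 0.06  ]
dock corners [ 0.5252 -0.0402  0.022 ] [0.5507 0.0946 0.022 ] [ 0.4609 -0.0301  0.02  ] [0.4867 0.1066 0.02  ]
case [ 0.5851 -0.0101  0.05  ] [ 0.6002 -0.0078  0.08  ]
{'camera_matrix': array([[339.41653469,   0.        , 325.62198264],
       [  0.        , 339.41653469, 203.78371567],
       [  0.        ,   0.        ,   1.        ]]), 'mount': array([[ 4.13863027e-04, -9.52752053e-01, -3.03748833e-01,
         7.79736217e-02],
       [ 9.99999914e-01,  4.02130615e-04,  1.01176429e-04,
        -9.61794598e-04],
       [ 2.57506541e-05, -3.03748848e-01,  9.52752138e-01,
        -1.42663174e-01],
       [ 0.00000000e+00,  0.00000000e+00,  0.00000000e+00,
         1.00000000e+00]])}
```

Emit:
move_arm([
  {"wz": 6.6},
  {"wz": 6.6},
  {"wz": 6.6},
  {"wz": 6.6},
  {"wz": 6.6},
  {"ty": -36, "tx": 6.4},
  {"ty": -36, "tx": 6.4},
  {"ty": -36, "tx": 6.4},
  {"ty": -36, "tx": 6.4},
  {"ty": -36, "tx": 6.4},
  {"ty": -36, "tx": 6.4},
  {"ty": -36, "tx": 6.4},
], gripper=150)

```text
invalid input at $.targets[0]: expected keys tx, ty, tz, wx, wy, wz
```

Emit:
move_arm([
  {"tx": 0, "ty": 0, "tz": 0, "wx": 0, "wy": 0, "wz": 6.6},
  {"tx": 0, "ty": 0, "tz": 0, "wx": 0, "wy": 0, "wz": 6.6},
  {"tx": 0, "ty": 0, "tz": 0, "wx": 0, "wy": 0, "wz": 6.6},
  {"tx": 0, "ty": 0, "tz": 0, "wx": 0, "wy": 0, "wz": 6.6},
  {"tx": 0, "ty": 0, "tz": 0, "wx": 0, "wy": 0, "wz": 6.6},
  {"tx": 6.4, "ty": -36, "tz": 0, "wx": 0, "wy": 0, "wz": 0},
  {"tx": 6.4, "ty": -36, "tz": 0, "wx": 0, "wy": 0, "wz": 0},
  {"tx": 6.4, "ty": -36, "tz": 0, "wx": 0, "wy": 0, "wz": 0},
  {"tx": 6.4, "ty": -36, "tz": 0, "wx": 0, "wy": 0, "wz": 0},
  {"tx": 6.4, "ty": -36, "tz": 0, "wx": 0, "wy": 0, "wz": 0},
  {"tx": 6.4, "ty": -36, "tz": 0, "wx": 0, "wy": 0, "wz": 0},
  {"tx": 6.4, "ty": -36, "tz": 0, "wx": 0, "wy": 0, "wz": 0},
], gripper=150)

```text
t: 1.1
tcp_pos: [0.3485, -0.3821, 0.2311]
tcp_rot: [-3.141, 0.0, -0.183]
force: [1.2, -0.7, 0.1]
finger_gap: 0.412
finger_force: 0.0
```

Emit:
move_arm([
  {"tx": 6.5, "ty": -36, "tz": 0, "wx": 0, "wy": 0, "wz": 0},
  {"tx": 6.5, "ty": -36, "tz": 0, "wx": 0, "wy": 0, "wz": 0},
  {"tx": 6.5, "ty": -36, "tz": 0, "wx": 0, "wy": 0, "wz": 0},
  {"tx": 6.5, "ty": -36, "tz": 0, "wx": 0, "wy": 0, "wz": 0},
  {"tx": 6.5, "ty": -36, "tz": 5, "wx": 0, "wy": 0, "wz": 0},
  {"tx": 6.5, "ty": -36, "tz": 10, "wx": 0, "wy": 0, "wz": 0},
  {"tx": 6.5, "ty": -36, "tz": 10, "wx": 0, "wy": 0, "wz": 0},
  {"tx": 6.5, "ty": -36, "tz": 10, "wx": 0, "wy": 0, "wz": 0},
  {"tx": 6.5, "ty": -36, "tz": 10, "wx": 0, "wy": 0, "wz": 0},
  {"tx": 6.5, "ty": -36, "tz": 10, "wx": 0, "wy": 0, "wz": 0},
  {"tx": 6.5, "ty": -34, "tz": 10, "wx": 0, "wy": 0, "wz": 0},
  {"tx": 0, "ty": 0, "tz": 0, "wx": 0, "wy": 0, "wz": 0},
], gripper=189)

```text
t: 2.1
tcp_pos: [0.4917, -0.002, 0.1645]
tcp_rot: [-3.139, 0.002, -0.174]
force: [0.6, 0.3, -0.1]
finger_gap: 0.257
finger_force: 0.0
```

Run:
```python
from h import *
s=arm.sense(); C=cam('wrist',s); im=save('wrist','w1.png')
print(s['tcp_pos'],s['tcp_rot'],s['joint_pos'],s['qvel'])
hsv=cv2.cvtColor(im,cv2.COLOR_RGB2HSV)
m=cv2.inRange(hsv,(0,90,60),(14,255,255))|cv2.inRange(hsv,(172,90,60),(180,255,255))
for c in cv2.findContours(m,0,2)[0]:
    if cv2.contourArea(c)<200: continue
    r=cv2.minAreaRect(c); b=cv2.boxPoints(r); print(r)
    print(np.array([ray(C,*p,.033) for p in b]).round(4), ray(C,*r[0],.035).round(4))
```

```text
[ 0.49174617 -0.00203693  0.16454395] [-3.13855934e+00  1.53148525e-03 -1.74398851e-01] [-0.10357816  0.38725524  0.02032416  1.999778   -0.01604435  0.75539892
 -1.81826886] [ 0.0685621  -0.0392569   0.07133957  0.02616149  0.01940571  0.03829495
  0.10886075]
((332.1190185546875, 192.976806640625), (11.916926383972168, 66.18760681152344), 1.50743567943573)
[[ 0.4622  0.0048  0.033 ]
 [ 0.5188 -0.0066  0.033 ]
 [ 0.5169 -0.0162  0.033 ]
 [ 0.4601 -0.0053  0.033 ]] [ 0.4909 -0.0061  0.035 ]
((626.6048583984375, 14.843904495239258), (27.65784454345703, 12.990803718566895), 12.094757080078125)
[[ 0.5846 -0.2262  0.033 ]
 [ 0.5926 -0.2275  0.033 ]
 [ 0.5854 -0.2468  0.033 ]
 [ 0.5773 -0.2457  0.033 ]] [ 0.5849 -0.2349  0.035 ]
```

View pics/w1.png

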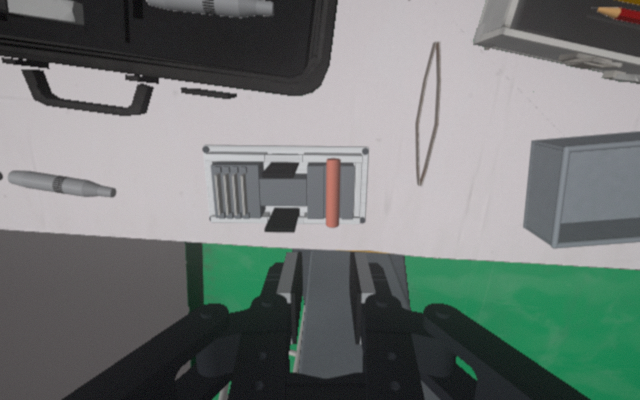

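The wrist view shows the rubber at (332,193), the black catches at (283,168) and (281,215), and the dock frame from (207,149) to (365,220). I'll descend partway and let the arm settle.

Emit:
move_arm([
  {"tx": 0, "ty": 0, "tz": 25, "wx": 0, "wy": 0, "wz": 0.5},
  {"tx": 0, "ty": 0, "tz": 25, "wx": 0, "wy": 0, "wz": 0},
  {"tx": 0, "ty": 0, "tz": 15, "wx": 0, "wy": 0, "wz": 0},
  {"tx": 0, "ty": 0, "tz": 0, "wx": 0, "wy": 0, "wz": 0},
  {"tx": 0, "ty": 0, "tz": 0, "wx": 0, "wy": 0, "wz": 0},
  {"tx": 0, "ty": 0, "tz": 0, "wx": 0, "wy": 0, "wz": 0},
])

```text
t: 2.65
tcp_pos: [0.4908, -0.0102, 0.1022]
tcp_rot: [-3.142, -0.001, -0.193]
force: [0.0, -0.0, -0.0]
finger_gap: 0.259
finger_force: 0.0
```

```bash
cat > w.py <<'E'
from h import *
import sys
s=arm.sense(); C=cam('wrist',s); im=save('wrist',sys.argv[1])
print(s['tcp_pos'],s['tcp_rot'])
hsv=cv2.cvtColor(im,cv2.COLOR_RGB2HSV)
m=cv2.inRange(hsv,(0,90,60),(14,255,255))|cv2.inRange(hsv,(172,90,60),(180,255,255))
c=max(cv2.findContours(m[:,200:450].copy(),0,2)[0],key=cv2.contourArea); c=c+[200,0]
r=cv2.minAreaRect(c); b=cv2.boxPoints(r); print(r)
p=ray(C,*r[0],.035);print(np.array([ray(C,*q,.033) for q in b]).round(4),p)
M=R.from_euler('xyz',s['tcp_rot']).as_matrix(); print('tool mm',(M.T@(p-s['tcp_pos'])*1000).round(1))
E
python3 w.py w2.png
```

```text
[ 0.49075161 -0.01017706  0.10215552] [-3.14157958e+00 -7.88946295e-04 -1.92748903e-01]
((320.0, 219.5), (83.0, 16.0), 90.0)
[[ 0.5193 -0.0059  0.033 ]
 [ 0.5174 -0.016   0.033 ]
 [ 0.4596 -0.0049  0.033 ]
 [ 0.4617  0.006   0.033 ]] [ 0.49133681 -0.00558881  0.035     ]
tool mm [-0.4 -4.6 67.2]
```

View pics/w2.png

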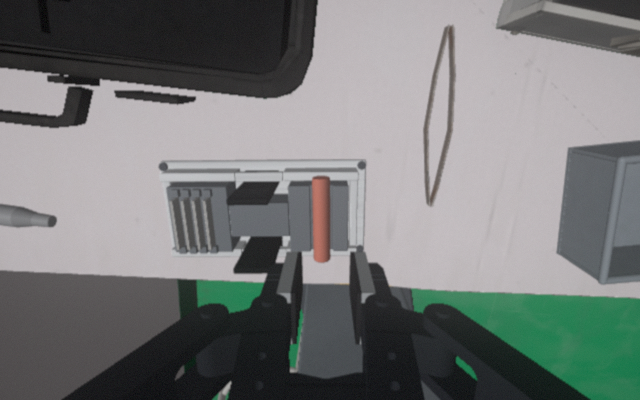

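The rubber is at (320,219), parallel to the pads (about 297 and 355 px), and needs a -4.6 mm shift in tool y.

Emit:
move_arm([
  {"tx": 0, "ty": -4.6, "tz": 20, "wx": 0, "wy": 0, "wz": 0},
  {"tx": 0, "ty": 0, "tz": 20, "wx": 0, "wy": 0, "wz": 0},
  {"tx": 0, "ty": 0, "tz": 15, "wx": 0, "wy": 0, "wz": 0},
  {"tx": 0, "ty": 0, "tz": 10, "wx": 0, "wy": 0, "wz": 0},
  {"tx": 0, "ty": 0, "tz": 4, "wx": 0, "wy": 0, "wz": 0},
  {"tx": 0, "ty": 0, "tz": 2, "wx": 0, "wy": 0, "wz": 0},
  {"tx": 0, "ty": 0, "tz": 0, "wx": 0, "wy": 0, "wz": 0},
  {"tx": 0, "ty": 0, "tz": 0, "wx": 0, "wy": 0, "wz": 0},
])

```text
t: 3.37
tcp_pos: [0.4918, -0.0051, 0.031]
tcp_rot: [-3.141, -0.001, -0.192]
force: [-0.3, 0.6, 0.2]
finger_gap: 0.258
finger_force: 0.0
```

Close.

Emit:
move_arm([
  {"tx": 0, "ty": 0, "tz": 0, "wx": 0, "wy": 0, "wz": 0},
  {"tx": 0, "ty": 0, "tz": 0, "wx": 0, "wy": 0, "wz": 0},
  {"tx": 0, "ty": 0, "tz": 0, "wx": 0, "wy": 0, "wz": 0},
  {"tx": 0, "ty": 0, "tz": 0, "wx": 0, "wy": 0, "wz": 0},
  {"tx": 0, "ty": 0, "tz": 0, "wx": 0, "wy": 0, "wz": 0},
], gripper=255)

```text
t: 3.78
tcp_pos: [0.4918, -0.0051, 0.0312]
tcp_rot: [-3.141, -0.001, -0.192]
force: [-1.4, 0.2, 5.7]
finger_gap: 0.112
finger_force: 58.8
```

Emit:
move_arm([
  {"tx": 0, "ty": 0, "tz": -10, "wx": 0, "wy": 0, "wz": 0},
  {"tx": 0, "ty": 0, "tz": -30, "wx": 0, "wy": 0, "wz": 0},
  {"tx": 0, "ty": 0, "tz": -40, "wx": 0, "wy": 0, "wz": 0},
  {"tx": 0, "ty": 0, "tz": -20, "wx": 0, "wy": 0, "wz": 0},
  {"tx": 0, "ty": 0, "tz": 0, "wx": 0, "wy": 0, "wz": 0},
  {"tx": 0, "ty": 0, "tz": 0, "wx": 0, "wy": 0, "wz": 0},
])

```text
t: 4.28
tcp_pos: [0.4922, -0.005, 0.1324]
tcp_rot: [-3.14, -0.004, -0.192]
force: [-0.0, 0.2, -0.8]
finger_gap: 0.111
finger_force: 58.8
```

```bash
python3 w.py w3.png
python3 - <<'E'
from h import *
C=cam('wrist'); im=cv2.imread('pics/w3.png'); C0=cam('scene')
# dock / catches in undisturbed w2 (pose known), by points seen there
s=dict(tcp_pos=[.49075,-.01018,.10216],tcp_rot=[-3.14158,-.0008,-.19275]); W=cam('wrist',s)
for n,u,v,z in [('dockcorner',163,166,.02),('dockcorner2',362,166,.02),('c+x TL',240,182,.06),('c+x TR',280,182,.06),('c-x TL',246,237,.06),('c-x TR',283,237,.06),('c-x BL',235,272,.06),('c-x BR',275,272,.06)]: print(n,ray(W,u,v,z).round(4))
cv2.imwrite('pics/w3c.png',cv2.resize(im[130:380,140:440],None,fx=2,fy=2))
E
```

```text
[ 0.49217278 -0.00499612  0.13241807] [-3.14047094 -0.00375828 -0.19189147]
((324.9999694824219, 271.0), (23.999996185302734, 119.99998474121094), -0.0)
[[ 0.3839  0.0279  0.033 ]
 [ 0.4892  0.0063  0.033 ]
 [ 0.4857 -0.0114  0.033 ]
 [ 0.38    0.0079  0.033 ]] [0.43889433 0.00686521 0.035     ]
tool mm [-54.9  -1.4  97.2]
dockcorner [0.5436 0.0917 0.02  ]
dockcorner2 [ 0.5181 -0.0395  0.02  ]
c+x TL [0.5308 0.0318 0.06  ]
c+x TR [0.5265 0.0098 0.06  ]
c-x TL [0.4979 0.0372 0.06  ]
c-x TR [0.4937 0.0158 0.06  ]
c-x BL [0.4768 0.0498 0.06  ]
c-x BR [0.4721 0.0259 0.06  ]
```

View pics/w3c.png

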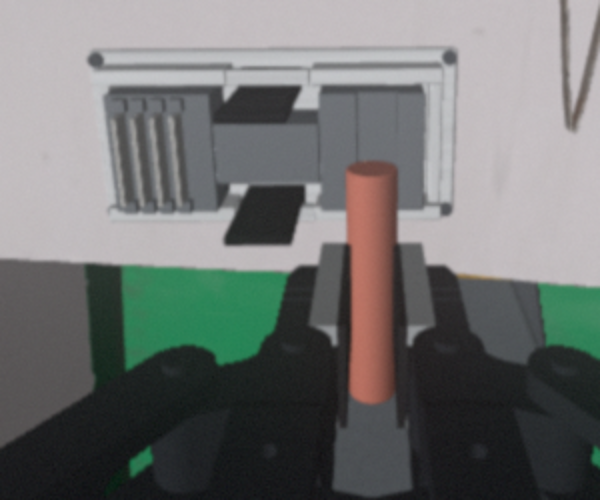

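Emit:
move_arm([
  {"tx": 1.2, "ty": 29.5, "tz": 0, "wx": 0, "wy": 0, "wz": 0},
  {"tx": 1.2, "ty": 29.5, "tz": 0, "wx": 0, "wy": 0, "wz": 0},
  {"tx": 1.2, "ty": 29.5, "tz": 0, "wx": 0, "wy": 0, "wz": 0},
  {"tx": 1.2, "ty": 29.5, "tz": 0, "wx": 0, "wy": 0, "wz": 0},
  {"tx": 1.2, "ty": 29.5, "tz": 0, "wx": 0, "wy": 0, "wz": 0},
  {"tx": 1.2, "ty": 29.5, "tz": 0, "wx": 0, "wy": 0, "wz": 0},
  {"tx": 1.2, "ty": 29.5, "tz": 0, "wx": 0, "wy": 0, "wz": 0},
  {"tx": 1.2, "ty": 29.5, "tz": 0, "wx": 0, "wy": 0, "wz": 0},
  {"tx": 0, "ty": 0, "tz": 10, "wx": 0, "wy": 0, "wz": 0},
  {"tx": 0, "ty": 0, "tz": 10, "wx": 0, "wy": 0, "wz": 0},
  {"tx": 0, "ty": 0, "tz": 0, "wx": 0, "wy": 0, "wz": 0},
  {"tx": 0, "ty": 0, "tz": 0, "wx": 0, "wy": 0, "wz": 0},
])

```text
t: 5.33
tcp_pos: [0.4552, -0.2369, 0.1091]
tcp_rot: [-3.14, 0.003, -0.19]
force: [-0.1, 2.0, -1.1]
finger_gap: 0.109
finger_force: 58.8
```

Run:
```python
from h import *
s=arm.sense(); C=cam('wrist',s); im=save('wrist','w4.png'); print(s['tcp_pos'],s['tcp_rot'])
```

```text
[ 0.45515848 -0.23690872  0.1091138 ] [-3.14032872e+00  2.90054819e-03 -1.90192462e-01]
```

View pics/w4.png

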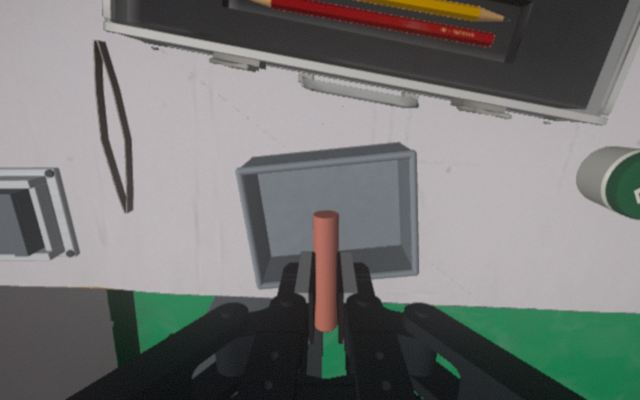

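The rubber is held over the tray, whose rim corners are at (238,170), (415,152), (418,273) and (260,287).

Run:
```python
from h import *
s=arm.sense(); C=cam('wrist',s)
P=np.array([ray(C,u,v,.045) for u,v in [(238,170),(415,152),(418,273),(260,287)]]);print(P.round(4),P.mean(0))
M=R.from_euler('xyz',s['tcp_rot']).as_matrix(); print('tool mm',(M.T@(P.mean(0)-s['tcp_pos'])*1000).round(1))
```

```text
[[ 0.4987 -0.1889  0.045 ]
 [ 0.4892 -0.2981  0.045 ]
 [ 0.4059 -0.291   0.045 ]
 [ 0.4157 -0.1819  0.045 ]] [ 0.45235074 -0.23996317  0.045     ]
tool mm [-2.6  3.6 64.7]
```

Emit:
move_arm([
  {"tx": -2.6, "ty": 3.6, "tz": 10, "wx": 0, "wy": 0, "wz": 0},
  {"tx": 0, "ty": 0, "tz": 25, "wx": 0, "wy": 0, "wz": 0},
  {"tx": 0, "ty": 0, "tz": 25, "wx": 0, "wy": 0, "wz": 0},
  {"tx": 0, "ty": 0, "tz": 13, "wx": 0, "wy": 0, "wz": 0},
  {"tx": 0, "ty": 0, "tz": 0, "wx": 0, "wy": 0, "wz": 0},
  {"tx": 0, "ty": 0, "tz": 0, "wx": 0, "wy": 0, "wz": 0},
])

```text
t: 5.88
tcp_pos: [0.4526, -0.2406, 0.0373]
tcp_rot: [-3.141, 0.001, -0.19]
force: [-0.6, -0.1, 0.9]
finger_gap: 0.114
finger_force: 58.8
```

Emit:
move_arm([
  {"tx": 0, "ty": 0, "tz": 0, "wx": 0, "wy": 0, "wz": 0},
  {"tx": 0, "ty": 0, "tz": 0, "wx": 0, "wy": 0, "wz": 0},
  {"tx": 0, "ty": 0, "tz": 0, "wx": 0, "wy": 0, "wz": 0},
  {"tx": 0, "ty": 0, "tz": 0, "wx": 0, "wy": 0, "wz": 0},
  {"tx": 0, "ty": 0, "tz": -20, "wx": 0, "wy": 0, "wz": 0},
  {"tx": 0, "ty": 0, "tz": -40, "wx": 0, "wy": 0, "wz": 0},
  {"tx": 0, "ty": 0, "tz": -40, "wx": 0, "wy": 0, "wz": 0},
  {"tx": 0, "ty": 0, "tz": -20, "wx": 0, "wy": 0, "wz": 0},
  {"tx": 0, "ty": 0, "tz": 0, "wx": 0, "wy": 0, "wz": 0},
  {"tx": 0, "ty": 0, "tz": 0, "wx": 0, "wy": 0, "wz": 0},
], gripper=180)

```text
t: 6.72
tcp_pos: [0.4531, -0.2419, 0.159]
tcp_rot: [3.141, -0.004, -0.192]
force: [0.6, 0.0, -0.1]
finger_gap: 0.295
finger_force: 0.0
```

Run:
```python
from h import *
s=arm.sense(); C=cam('wrist',s); im=save('wrist','w5.png'); print(s['tcp_pos'],s['tcp_rot'],s['finger_force'])
hsv=cv2.cvtColor(im,cv2.COLOR_RGB2HSV)
m=cv2.inRange(hsv,(0,90,60),(14,255,255))
for c in cv2.findContours(m,0,2)[0]:
    if cv2.contourArea(c)>150: r=cv2.minAreaRect(c); print(r, ray(C,*r[0],.008))
```

```text
[ 0.45314981 -0.24193401  0.15898987] [ 3.1409089  -0.00353799 -0.19202454] 0.0
((324.2237548828125, 187.98348999023438), (11.337859153747559, 62.198692321777344), 1.2188752889633179) [ 0.45271437 -0.23977667  0.008     ]
((362.88421630859375, 34.656036376953125), (182.47457885742188, 12.80218505859375), 10.007980346679688) [ 0.5689628 -0.2933928  0.008    ]
```

View pics/w5.png

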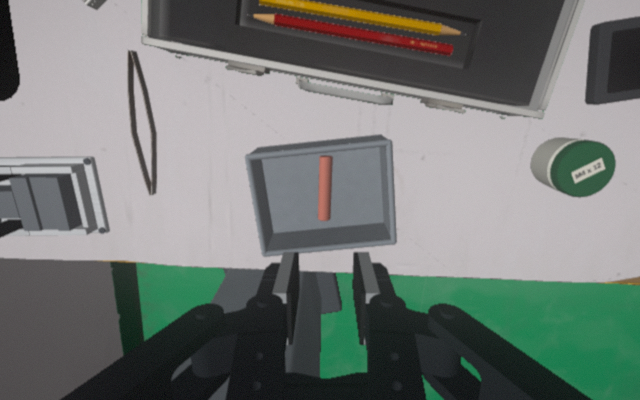

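The rubber lies in the tray at (324,188), let go and centred. Next I'll go above the catches and turn 90°.

Emit:
move_arm([
  {"tx": -1, "ty": -35, "tz": 0, "wx": 0, "wy": 0, "wz": 0},
  {"tx": -1, "ty": -35, "tz": 0, "wx": 0, "wy": 0, "wz": 0},
  {"tx": -1, "ty": -35, "tz": 0, "wx": 0, "wy": 0, "wz": 0},
  {"tx": -1, "ty": -35, "tz": 0, "wx": 0, "wy": 0, "wz": 0},
  {"tx": -1, "ty": -35, "tz": 0, "wx": 0, "wy": 0, "wz": 0},
  {"tx": -1, "ty": -35, "tz": 0, "wx": 0, "wy": 0, "wz": 0},
  {"tx": -1, "ty": -35, "tz": 0, "wx": 0, "wy": 0, "wz": 0},
  {"tx": -1, "ty": -35, "tz": 0, "wx": 0, "wy": 0, "wz": 0},
], gripper=50)

```text
t: 7.43
tcp_pos: [0.4971, 0.0364, 0.156]
tcp_rot: [3.141, 0.002, -0.192]
force: [1.0, -0.4, -0.8]
finger_gap: 0.8
finger_force: 0.0
```

Emit:
move_arm([
  {"tx": 0, "ty": 0, "tz": 0, "wx": 0, "wy": 0, "wz": -7},
  {"tx": 0, "ty": 0, "tz": 0, "wx": 0, "wy": 0, "wz": -7},
  {"tx": 0, "ty": 0, "tz": 0, "wx": 0, "wy": 0, "wz": -7},
  {"tx": 0, "ty": 0, "tz": 0, "wx": 0, "wy": 0, "wz": -7},
  {"tx": 0, "ty": 0, "tz": 0, "wx": 0, "wy": 0, "wz": -7},
  {"tx": 0, "ty": 0, "tz": 0, "wx": 0, "wy": 0, "wz": -7},
  {"tx": 0, "ty": 0, "tz": 0, "wx": 0, "wy": 0, "wz": -7},
  {"tx": 0, "ty": 0, "tz": 0, "wx": 0, "wy": 0, "wz": -7},
  {"tx": 0, "ty": 0, "tz": 0, "wx": 0, "wy": 0, "wz": -7},
  {"tx": 0, "ty": 0, "tz": 0, "wx": 0, "wy": 0, "wz": -7},
  {"tx": 0, "ty": 0, "tz": 0, "wx": 0, "wy": 0, "wz": -7},
  {"tx": 0, "ty": 0, "tz": 0, "wx": 0, "wy": 0, "wz": -7},
])

```text
t: 8.43
tcp_pos: [0.4971, 0.0347, 0.1559]
tcp_rot: [-3.139, 0.001, 1.28]
force: [-0.4, 0.2, -0.2]
finger_gap: 0.801
finger_force: 0.0
```

Emit:
move_arm([
  {"tx": 0, "ty": 0, "tz": 0, "wx": 0, "wy": 0, "wz": -6},
  {"tx": 0, "ty": 0, "tz": 20, "wx": 0, "wy": 0, "wz": 0},
  {"tx": 0, "ty": 0, "tz": 20, "wx": 0, "wy": 0, "wz": 0},
  {"tx": 0, "ty": 0, "tz": 0, "wx": 0, "wy": 0, "wz": 0},
  {"tx": 0, "ty": 0, "tz": 0, "wx": 0, "wy": 0, "wz": 0},
  {"tx": 0, "ty": 0, "tz": 0, "wx": 0, "wy": 0, "wz": 0},
])

```text
t: 8.93
tcp_pos: [0.4978, 0.035, 0.1173]
tcp_rot: [-3.141, -0.0, 1.379]
force: [0.0, 0.5, 0.2]
finger_gap: 0.803
finger_force: 0.0
```

Run:
```python
from h import *
s=arm.sense(); im=save('wrist','w6.png'); print(s['tcp_pos'],s['tcp_rot'],s['finger_gap'])
```

```text
[0.49782515 0.03497583 0.11733731] [-3.14056723e+00 -3.15592000e-05  1.37913015e+00] 0.8025968431673239
```

View pics/w6.png

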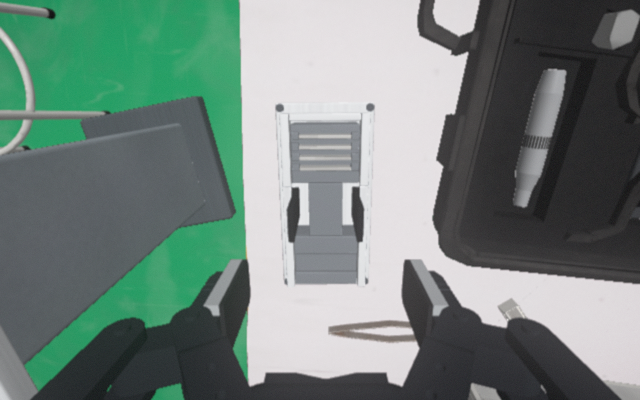

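The view shows the catches at columns about 287–300 and 352–365, with the lower edge of their tops at row 242. They are centred between the fingers.

```bash
python3 - <<'E'
from h import *
s=arm.sense(); C=cam('wrist',s); M=R.from_euler('xyz',s['tcp_rot']).as_matrix()
im=cv2.imread('pics/w6.png'); g=cv2.cvtColor(im,cv2.COLOR_BGR2GRAY); m=cv2.inRange(g,0,45); m[:,:270]=0;m[:,380:]=0;m[:175]=0;m[255:]=0
for c in cv2.findContours(m,0,2)[0]:
    if cv2.contourArea(c)>60:
        x,y,w,h=cv2.boundingRect(c); print(x,y,w,h)
        for u,v in [(x,y+h),(x+w,y+h)]: print((M.T@(ray(C,u-.5,v-.5,.06)-s['tcp_pos'])*1000).round(1))
E
python3 - <<'E'
from h import *
s=arm.sense(); C=cam('wrist',s); M=R.from_euler('xyz',s['tcp_rot']).as_matrix()
im=cv2.imread('pics/w6.png'); g=cv2.cvtColor(im,cv2.COLOR_BGR2GRAY)
print(g[215,280:310],g[215,345:372],g[228:250,295],g[228:250,357])
for u,v in [(287,242),(300,242),(352,242),(365,242)]: print((M.T@(ray(C,u,v,.06)-s['tcp_pos'])*1000).round(1))
E
```

```text
[191 201 224 226 225 222 186 115  70  65  65  67  64  64  62  64  61  57
  60 115 202 228 229 228 228 227 226 227 222 167] [225 227 229 229 230 221 157  88  62  61  62  62  64  66  67  67  66  65
 117 203 225 224 222 223 222 219 223] [ 62  59  63  64  68  72  78  84 104 113 118 122 126 130 131 134 134 134
 133 132 134 131] [ 64  66  66  65  64  65  62  65  64  68  69  72  79  89 108 119 120 122
 119 121 125 126]
[-11.  -25.1  57.7]
[-11.  -16.8  57.7]
[-11.   16.7  57.8]
[-11.   25.   57.8]
```

Emit:
move_arm([
  {"tx": 1, "ty": 0, "tz": 25, "wx": 0, "wy": 0, "wz": 0},
  {"tx": 0, "ty": 0, "tz": 25, "wx": 0, "wy": 0, "wz": 0},
  {"tx": 0, "ty": 0, "tz": 20, "wx": 0, "wy": 0, "wz": 0},
  {"tx": 0, "ty": 0, "tz": 10, "wx": 0, "wy": 0, "wz": 0},
  {"tx": 0, "ty": 0, "tz": 5, "wx": 0, "wy": 0, "wz": 0},
  {"tx": 0, "ty": 0, "tz": 0, "wx": 0, "wy": 0, "wz": 0},
  {"tx": 0, "ty": 0, "tz": 0, "wx": 0, "wy": 0, "wz": 0},
])

```text
t: 9.57
tcp_pos: [0.4988, 0.0359, 0.0331]
tcp_rot: [3.141, -0.0, 1.379]
force: [1.1, -0.7, 0.6]
finger_gap: 0.802
finger_force: 0.0
```

Emit:
move_arm([
  {"tx": 0, "ty": 0, "tz": 0, "wx": 0, "wy": 0, "wz": 0},
  {"tx": 0, "ty": 0, "tz": 0, "wx": 0, "wy": 0, "wz": 0},
  {"tx": 0, "ty": 0, "tz": 0, "wx": 0, "wy": 0, "wz": 0},
  {"tx": 0, "ty": 0, "tz": 0, "wx": 0, "wy": 0, "wz": 0},
  {"tx": 0, "ty": 0, "tz": 0, "wx": 0, "wy": 0, "wz": 0},
  {"tx": 0, "ty": 0, "tz": 0, "wx": 0, "wy": 0, "wz": 0},
  {"tx": 0, "ty": 0, "tz": 0, "wx": 0, "wy": 0, "wz": 0},
  {"tx": 0, "ty": 0, "tz": 0, "wx": 0, "wy": 0, "wz": 0},
  {"tx": 0, "ty": 0, "tz": 0, "wx": 0, "wy": 0, "wz": 0},
  {"tx": 0, "ty": 0, "tz": 0, "wx": 0, "wy": 0, "wz": 0},
], gripper=255)

```text
t: 10.4
tcp_pos: [0.4983, 0.0359, 0.0342]
tcp_rot: [3.14, 0.0, 1.379]
force: [-7.0, -0.2, 25.2]
finger_gap: 0.32
finger_force: 58.2
```

Emit:
move_arm([
  {"tx": 0, "ty": 0, "tz": -2, "wx": 0, "wy": 0, "wz": 0},
  {"tx": 0, "ty": 0, "tz": -3, "wx": 0, "wy": 0, "wz": 0},
  {"tx": 0, "ty": 0, "tz": -5, "wx": 0, "wy": 0, "wz": 0},
  {"tx": 0, "ty": 0, "tz": -5, "wx": 0, "wy": 0, "wz": 0},
  {"tx": 0, "ty": 0, "tz": 0, "wx": 0, "wy": 0, "wz": 0},
])

```text
t: 10.82
tcp_pos: [0.4987, 0.0358, 0.0482]
tcp_rot: [3.14, -0.0, 1.379]
force: [-0.5, -1.3, -2.1]
finger_gap: 0.307
finger_force: 59.8
```

Emit:
move_arm([
  {"tx": 0, "ty": 0, "tz": -10, "wx": 0, "wy": 0, "wz": 0},
  {"tx": 0, "ty": 0, "tz": -15, "wx": 0, "wy": 0, "wz": 0},
  {"tx": 0, "ty": 0, "tz": -15, "wx": 0, "wy": 0, "wz": 0},
  {"tx": 0, "ty": 0, "tz": -15, "wx": 0, "wy": 0, "wz": 0},
  {"tx": 0, "ty": 0, "tz": -15, "wx": 0, "wy": 0, "wz": 0},
  {"tx": 0, "ty": 0, "tz": -10, "wx": 0, "wy": 0, "wz": 0},
  {"tx": 0, "ty": 0, "tz": -5, "wx": 0, "wy": 0, "wz": 0},
  {"tx": 0, "ty": 0, "tz": 0, "wx": 0, "wy": 0, "wz": 0},
  {"tx": 0, "ty": 0, "tz": 0, "wx": 0, "wy": 0, "wz": 0},
  {"tx": 0, "ty": 0, "tz": 0, "wx": 0, "wy": 0, "wz": 0},
  {"tx": 0, "ty": 0, "tz": 0, "wx": 0, "wy": 0, "wz": 0},
  {"tx": 0, "ty": 0, "tz": 0, "wx": 0, "wy": 0, "wz": 0},
])

```text
t: 11.82
tcp_pos: [0.4978, 0.0358, 0.1316]
tcp_rot: [-3.14, 0.0, 1.379]
force: [-0.4, -0.6, -2.1]
finger_gap: 0.31
finger_force: 59.7
```

Run:
```python
from h import *
save('wrist','w7.png'); save('scene','s7.png')
a=cv2.imread('pics/w7.png')[50:350,160:500]; b=cv2.imread('pics/s7.png')[150:260,250:400]
b=cv2.resize(b,(409,300)); cv2.imwrite('pics/f.png',np.hstack([a,b]))
```

```text
(no output)
```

View pics/f.png

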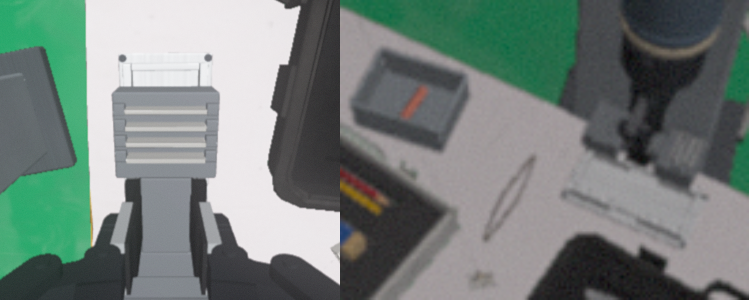

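The left half shows the cassette held level by both catches (about (120,230) and (210,230)) above the empty dock. The right half shows the rubber in the tray at (415,100).

```bash
python3 -c "
from bench import arm
print(arm.finish_job())"
```

```text
the job is handed in; nothing more can be done
None
```

I dropped the worn rubber in the reject tray, lifted the cassette level about 10 cm straight above the dock by its pinched catches, and handed the job in at about 12 s; no verdict was returned.

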